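Stand the weighted bookend heavy end down

TASK

The book row needs its bookend back. Move the tin that stands in the way at the row's open end onto the cork mat, standing upright and wholly on the mat; then lift the wooden bookend block lying on the desk, tell from how it tilts or pulls which end is heavy, and stand it on its heavy end at the open end of the row, flat against the end book (a gap of a few millimetres is fine) and about in the middle of the book's cover. Never set it upright on its light end to try it, and leave the mug, the stapler and the pen pot where they are.

Things in the scene. Friction and masses are not known exactly. Their poses are not given: they have to be found in the camera images.
- bookend: Plain oak block 150 x 50 x 50 mm, loose, 0.5 to 0.7 kg, lying on the desk. Origin at its centre, x along its length. Square section, both ends look alike. A steel weight is hidden inside near its +x or its -x end, at random: the centre of mass lies 31 to 36 mm from the middle towards that end (about 0.2 N m if held by the middle).
- books: Five upright books and a wooden stop, fixed as one block. Origin on the desk, mid-foot of the end book's bare cover (125 mm wide along x, 150 mm high), the open end. The row runs 146 mm along +y, up to 125 mm deep (x) and 157 mm high. -y points out of the open end, where the bookend must stand: its centre then 25 mm plus any gap along -y, 75 mm up.
- tin: Closed aluminium tin, upright cylinder 62 mm across its lid (60 mm below), 85 mm high, 0.15 to 0.3 kg, loose, standing before the open end of the row. Origin at the centre of its underside, z up.
- mat: Square cork mat 100 x 100 mm, 4 mm thick, fixed flat on the desk. Origin at the centre of its underside, sides along x and y.
- mug: White mug, 80 mm across, 90 mm high, handle at its +y reaching about 75 mm from the axis, loose bystander. Origin at the centre of its underside.
- stapler: Grey and black stapler 140 x 36 mm, 44 mm high, long along its x, loose bystander. Origin at the centre of its underside.
- penpot: White pen pot 72 mm across, 70 mm high, with three pens up to 97 mm high, loose bystander. Origin at the centre of its underside.

How it is judged:
On the way, in this order (a step that is already met when the one before it is completed fails the run):
1. the tin stands on the mat, clear of the row (x of tin in the frame of mat between -0.024 and 0.024 m and y of tin in the frame of mat between -0.024 and 0.024 m and angle between tin's own z axis and vertical below 0.12 rad and height (world z) of tin between 0.001 and 0.008 m), for 0.2 s.
2. the bookend is lifted clear of the desk (height (world z) of bookend above 0.085 m), for 0.05 s.
At the end, for the whole second after the job is handed in: Tin upright on the mat, its centre within 24 mm of the mat's centre along each side. Bookend upright (0.1 rad) on the desk, heavy end down, square to the end book (0.2 rad), within 35 mm of the middle of the cover, gap under 17 mm. Both released, at rest (all of step 1 and linear speed of each of tin, bookend below 0.02 m/s and (angle between bookend's own x axis and vertical below 0.1 rad or angle between bookend's own x axis and vertical above 3.04 rad) and height (world z) of bookend between 0.07 and 0.08 m and height (world z) of ballast below 0.05 m and y of bookend in the frame of books between -0.042 and -0.02 m and x of bookend in the frame of books between -0.035 and 0.035 m and (angle between the y axis of bookend and the y axis of books, either way round below 0.2 rad or angle between the z axis of bookend and the y axis of books, either way round below 0.2 rad) and angular speed of bookend below 0.1 rad/s); the robot touches nothing.
It fails at once if the bookend is set upright on its light end ((angle between bookend's own x axis and vertical below 0.3 rad or angle between bookend's own x axis and vertical above 2.84 rad) and height (world z) of bookend below 0.085 m and height (world z) of ballast above 0.095 m).
It fails at once if the mug is pushed more than 25 mm or tipped (distance of mug from where it was at the start of the episode above 0.025 m or angle between mug's own z axis and vertical above 0.3 rad).
It fails at once if the stapler is pushed more than 25 mm or tipped (distance of stapler from where it was at the start of the episode above 0.025 m or angle between stapler's own z axis and vertical above 0.3 rad).
It fails at once if the penpot is pushed more than 25 mm or tipped (distance of penpot from where it was at the start of the episode above 0.025 m or angle between penpot's own z axis and vertical above 0.3 rad).
It also fails if it takes over 67 s, if anything falls off the work surface, if the arm or the gripper's body presses on something with over 40 N, if the wrist force passes 120 N, or if a joint passes its speed limit or range.

ROBOT

A 6-joint arm with a two-finger parallel gripper is mounted at the origin on the work surface. World frame = base frame: x ahead of the robot, y to its left, z up, the work surface at z = 0. Lengths are in m, angles in rad, forces in N, time in s.
With the tool pointing down it reaches from about 0.375 to 0.9 m from the base axis. Payload 3.1 kg.
Tool frame: the origin (TCP) lies on the centre line of the jaws, within the pads' length; the fingertips stand 22 mm ahead of it and the grasp point (between the pads) lies 3 mm ahead of it; z points along the fingers, y is the line along which they close (so a half turn about z gives the same grasp; the last joint's range is limited). The gripper opens to 85 mm and grips with 20 to 120 N. Pads are 22 mm wide; open, the fingers measure 114 mm over their backs; the gripper's body (76 mm by 85 mm) begins 54 mm behind the grasp point. The pads swing forward as they close: fully open they stand 13 mm farther back than shut.
Start: joints at [1.056, 0.527, 1.433, -0, 1.181, -0.178], TCP at [0.207, 0.59, 0.253] pointing down, gripper open.
Joint ranges: [-3.08, 3.08], [-0.75, 2.2], [0.22, 2.44], [-1.43, 4.57], [0, 2.65], [-2.85, 2.85]. Speed limits (rad/s): [2.79, 2.79, 3.14, 3.14, 3.14, 3.14].

INTERFACE

Orientations are given as a unit quaternion [x, y, z, w].
In Python, from station import manip, ticket, snapshot gives the robot as it stands (manip), with the cameras as plain functions and the job (ticket).
- The arm moves only by the tool nudge_tcp, called as a command line: name --argument value ..., lists and objects as JSON in quotes. Schema: {"type":"object","properties":{"offsets":{"type":"object","properties":{"steps":{"type":"array","items":{"type":"array","items":{"type":"number"},"minItems":5,"maxItems":5},"minItems":1,"maxItems":20}},"additionalProperties":false,"required":["steps"]},"force":{"type":"number"},"only":{"type":"string"},"quiet":{"type":"boolean"},"lines":{"type":"string"}},"required":["offsets"],"additionalProperties":false}. offsets is an object whose key "steps" holds a list of rows, 1 to 20 of them, each of 5 numbers: dx, dy, dz in shares of 1000 mm (1.0 is 1000 mm), then a turn about the tool's z in normalised numbers (1 is 2 rad), then the opening from 0.0 (shut) to 1.0 (fully open); each row is the pose to reach, as a shift and turn from the pose commanded when the call began, along the tool's axes at that moment; what a row does not reach only later rows make up. A row lasts 1/10 s, in which the tool goes at most 0.05 m and 0.15 rad, less where a joint would pass 70% of its speed; a pose out of reach is approached as far as the arm can. The fingers move at their own pace and stop on an object; force is the grip in N (left out, the last holds). Time passes only in rows, so rows that do not move let the fingers close. The tool returns the time, the measured TCP pose, the force, the opening and the grip force at its end. only (a regular expression) keeps the lines of the reply that match it, lines (a string "A,B") keeps lines A to B, and quiet returns only ok. A shift or turn number past 1, either way, is cut back to 1. Input that does not fit is refused with a message, and nothing moves.
- manip.sense(): the state, without advancing time (a new reading comes with each control period).
- snapshot(name): name is "scene" or "side" or "wrist"; returns a dict with "pixels" (480x640x3 uint8, red, green, blue), "range_z" (480x640 float32, m along the optical axis (not along the pixel's ray), 0 where there is no reading), "fov_y" (degrees; the focal length in pixels is half the picture's height over the tangent of half this angle, whatever the lens; pixels are square), "cx", "cy" (the principal point, pixels), "k1" (the pictures are not rectified: a ray, as slopes to the right and down, at radius r is drawn at 1 + k1 r^2 times it, then the intrinsics apply), "R" (3x3) and "t" (3): a world point X has camera coordinates R X + t; the wrist camera has in their place "hand_eye" (4x4, takes a point from camera to tool coordinates, whose origin is the TCP and whose axes are the flange's). Camera axes: x right, y down, z forward; pixel columns grow to the right and rows downward; lengths in m; the calibration is good to about 2 mm. A picture is of the moment at which its call begins: read the wrist's pose just before it.
- ticket.sign_off(): hands the job in; it is judged then, once.
The state is a dict: "t": time; "q": joint angles; "qd": joint speeds; "tau": joint torques, N m; "tcp_pos": TCP position; "tool_rot": TCP orientation; "force": force on the tool from outside, world axes, zero at the start; "ft_torque": the same for the moment, N m; "finger_gap": opening from 0.0 (shut) to 1.0 (fully open); "gripper_force": force on a finger pad.
Only numpy, scipy, OpenCV 4.12 (cv2) and the standard library are available. Lean on these libraries where they do the work, as an engineer would, in place of code of your own. Each camera call takes 0.05 s, during which the arm holds its last target. There are 200 camera calls.

## Working session

There is one attempt and no reset: what is moved stays moved. The work goes in short steps, Python scripts to look and compute and a tool call to move; the robot and the scene stay as the last step left them, time stands still between calls to the robot, and variables do not carry over. Pictures are saved under pics/ and viewed, at most 10 in all, crops included, and the job is handed in when it is done.

```bash
ls; mkdir -p pics; cat > h.py <<'E'
import numpy as np, cv2
from station import manip, ticket, snapshot
from scipy.spatial.transform import Rotation as Ro
def cloud(s, st=None):
    h,w=s["range_z"].shape; f=h/2/np.tan(np.radians(s["fov_y"])/2)
    K=np.array([[f,0,s["cx"]],[0,f,s["cy"]],[0,0,1.]])
    uv=np.stack(np.meshgrid(np.arange(w),np.arange(h)),-1).reshape(-1,1,2).astype(float)
    n=cv2.undistortPoints(uv,K,np.array([s["k1"],0,0,0.]),None,None).reshape(-1,2)
    z=s["range_z"].reshape(-1,1); P=np.hstack([n*z,z])
    if "R" in s: W=(P-np.array(s["t"]))@np.array(s["R"])
    else:
        H=np.array(s["hand_eye"]); T=P@H[:3,:3].T+H[:3,3]
        W=T@Ro.from_quat(st["tool_rot"]).as_matrix().T+np.array(st["tcp_pos"])
    W[z[:,0]==0]=np.nan
    return W.reshape(h,w,3)
def snap(name):
    st=manip.sense(); s=snapshot(name); return s["pixels"],cloud(s,st)
E
python3 - <<'E'
from h import *
for n in("scene","side"):
    p,W=snap(n); cv2.imwrite(f"pics/{n}0.png",p[:,:,::-1]); np.save(n+"0.npy",W)
s=manip.sense(); print(s["t"],s["tcp_pos"],s["tool_rot"],s["force"],s["finger_gap"])
print(Ro.from_quat(s["tool_rot"]).as_matrix().round(3))
E
```

```text
pics
station.py
0.1 [0.20622576 0.58936062 0.25241476] [ 1.67599483e-01  9.85854665e-01 -9.38846993e-04 -3.33726010e-04] [-0.3050601   0.21620915 -0.67346467] 0.998693454009725
[[-0.944  0.33  -0.001]
 [ 0.33   0.944 -0.002]
 [ 0.    -0.002 -1.   ]]
```

View pics/scene0.png

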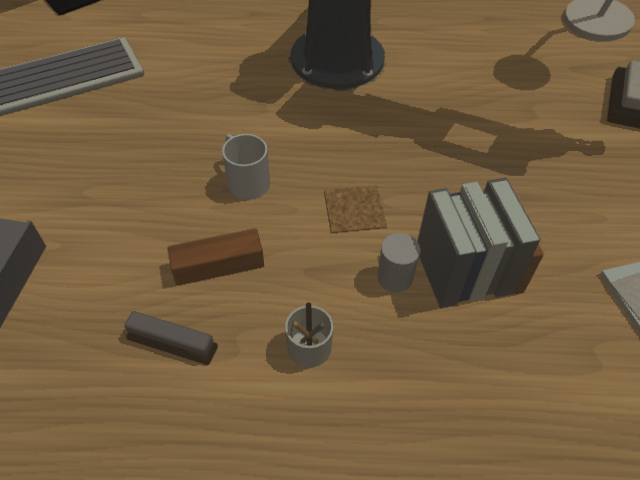

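View pics/side0.png

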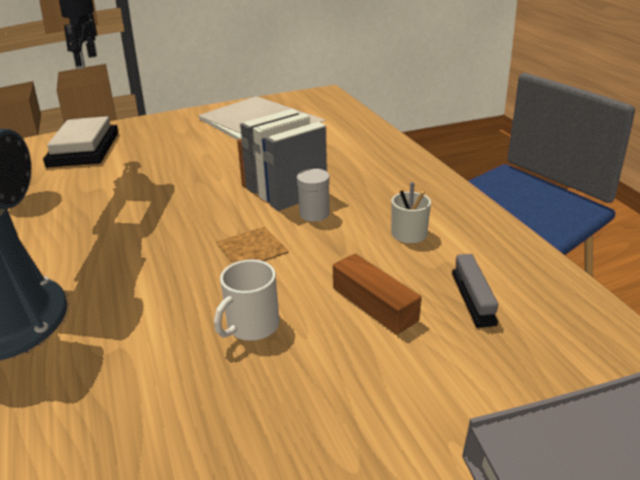

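The scene view shows the tin lid at about (400,247), the mat at (356,209), the block at (170–262, 235–280) and the end cover running from (420,200) to (440,305). The pen pot is at (310,335), the mug at (247,165) and the stapler at (171,337). The side view agrees. Next I'll turn these into positions with the depth.

```bash
python3 - <<'E'
from h import *
A=np.load("scene0.npy");B=np.load("side0.npy");W=np.vstack([A.reshape(-1,3),B.reshape(-1,3)])
def box(c,sh,r,lo,hi):
    x0,x1,y0,y1=r; P=A[y0:y1,x0:x1].reshape(-1,3); P=P[(P[:,2]>lo)&(P[:,2]<hi)]
    m=cv2.minAreaRect((P[:,:2]*1000).astype(np.float32)); print(c,len(P),"rect",m,"zmed",np.median(P[:,2]).round(4),"circ",cv2.minEnclosingCircle((P[:,:2]*1000).astype(np.float32)))
box("tin lid",0,(375,422,230,270),.080,.092)
box("block top",0,(160,270,225,290),.045,.056)
box("mug",0,(215,275,130,205),.083,.096)
box("penpot",0,(280,340,300,370),.062,.076)
box("stapler",0,(115,225,305,370),.03,.05)
box("books top",0,(415,550,170,310),.14,.165)
# mat by colour corners
for u,v in [(325,189),(378,186),(386,228),(332,232),(356,209)]: print("mat",A[v,u].round(4))
# end cover: fit plane with points of cover from side of scene camera
P=np.array([A[v,u] for v in range(215,300) for u in range(420,475)]);P=P[(P[:,2]>.02)&(P[:,2]<.145)]
for u,v in[(424,225),(430,250),(440,270),(445,295),(450,260),(460,280),(440,230),(435,205)]: print((u,v),A[v,u].round(4))
E
python3 - <<'E'
import cv2
a=cv2.imread('pics/scene0.png')[120:380,120:560]
cv2.imwrite('pics/crop.png',cv2.resize(cv2.convertScaleAbs(a,alpha=1.8),None,fx=1.8,fy=1.8))
E
```

```text
tin lid 1009 rect ((585.0570678710938, 105.34706115722656), (61.82902908325195, 60.918212890625), 22.797067642211914) zmed 0.0836 circ ((584.2509765625, 104.34610748291016), 32.5582275390625)
block top 2342 rect ((569.7315673828125, -195.0411376953125), (55.270286560058594, 150.1774139404297), 16.867088317871094) zmed 0.0485 circ ((570.889404296875, -194.75469970703125), 78.32221984863281)
mug 397 rect ((381.79669189453125, -160.66522216796875), (81.47266387939453, 79.14207458496094), 7.769092082977295) zmed 0.0877 circ ((382.5682067871094, -161.43252563476562), 41.79468536376953)
penpot 589 rect ((721.3953247070312, -34.1933708190918), (72.29332733154297, 69.32546997070312), 0.9956510663032532) zmed 0.068 circ ((720.952880859375, -33.50396728515625), 36.58787155151367)
stapler 1769 rect ((720.0173950195312, -246.521728515625), (135.8225860595703, 30.88422393798828), 72.96111297607422) zmed 0.0422 circ ((721.5047607421875, -247.09446716308594), 68.7103271484375)
books top 5037 rect ((563.7987670898438, 221.36514282226562), (130.2560577392578, 130.14483642578125), 14.934280395507812) zmed 0.1504 circ ((565.0211181640625, 220.24160766601562), 88.91175079345703)
mat [ 0.3872 -0.0166 -0.0035]
mat [3.793e-01 8.280e-02 3.000e-04]
mat [ 0.4772  0.0949 -0.0022]
mat [ 0.4928 -0.0017  0.0017]
mat [0.44   0.041  0.0039]
(424, 225) [0.5317 0.1471 0.0778]
(430, 250) [0.5673 0.1572 0.0579]
(440, 270) [0.6136 0.1676 0.0689]
(445, 295) [0.6411 0.1779 0.0399]
(450, 260) [0.6255 0.174  0.1134]
(460, 280) [0.6357 0.195  0.0756]
(440, 230) [0.5823 0.16   0.1303]
(435, 205) [0.5487 0.1521 0.1487]
```

View pics/crop.png

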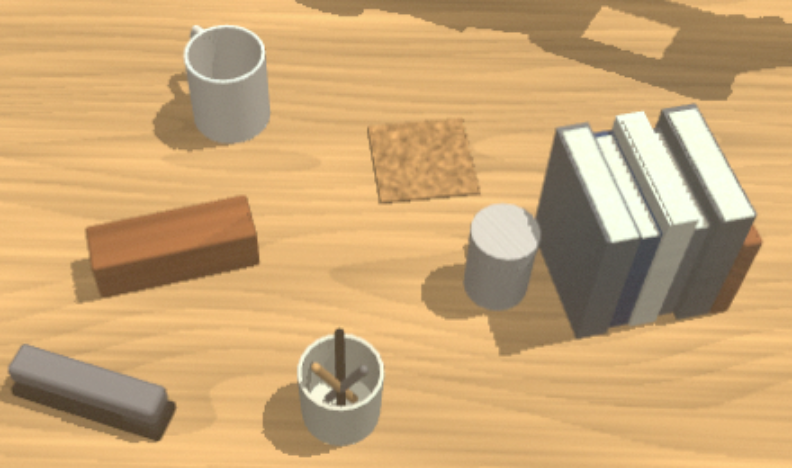

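```bash
cat >> h.py <<'E'
def to(p, yaw):
    "rows to reach TCP p with tool-y at world angle yaw (mod pi)"
    s=manip.sense(); R=Ro.from_quat(s["tool_rot"]).as_matrix()
    d=R.T@(np.array(p)-s["tcp_pos"]); c=np.arctan2(R[1,1],R[0,1])
    t=(c-yaw+np.pi/2)%np.pi-np.pi/2
    print("to",d.round(4),"turn",t.round(4))
E
python3 - <<'E'
from h import *
A=np.load("scene0.npy");B=np.load("side0.npy")
for n,M in(("scene",A),("side",B)):
    P=M.reshape(-1,3)
    c=np.array([.596,.155]);a=np.radians(15.7);ex=np.array([np.cos(a),np.sin(a)]);ey=np.array([-ex[1],ex[0]])
    q=(P[:,:2]-c)@np.array([ex,ey]).T
    m=(abs(q[:,0])<.055)&(abs(q[:,1])<.02)&(P[:,2]>.03)&(P[:,2]<.14)
    Q=P[m]
    if len(Q)<50: print(n,"few");continue
    for _ in range(4):
        k=np.polyfit(Q[:,0],Q[:,1],1); r=Q[:,1]-np.polyval(k,Q[:,0]); Q=Q[abs(r)<max(.003,2*r.std())]
    print(n,"cover",len(Q),"y=%.4f x + %.4f"%tuple(k),"ang",np.degrees(np.arctan(k[0])),"xr",np.percentile(Q[:,0],[.5,99.5]),r.std())
    # cover top edge ends: all points near plane
    q0=(P[:,1]-np.polyval(k,P[:,0]))*np.cos(np.arctan(k[0])); m=(abs(q0)<.004)&(P[:,2]>.02)&(P[:,2]<.156)&(P[:,0]>.48)&(P[:,0]<.72)
    print("  cover x extent",np.percentile(P[m][:,0],[1,99]))
    m=(P[:,0]>.45)&(P[:,0]<.68)&(P[:,1]>-.3)&(P[:,1]<-.1)&(P[:,2]>.03)&(P[:,2]<.06)
    T=P[m]; print("  block",np.array(cv2.minAreaRect((T[:,:2]*1000).astype(np.float32)),dtype=object))
    m=(np.hypot(P[:,0]-.585,P[:,1]-.105)<.045)&(P[:,2]>.079)&(P[:,2]<.09)
    print("  tin",cv2.minEnclosingCircle((P[m][:,:2]*1000).astype(np.float32)),np.median(P[m][:,2]))
to([.585,.105,.16],np.radians(15.7))
E
```

```text
scene cover 1635 y=0.2753 x + 0.0000 ang 15.39197900309811 xr [0.54120295 0.64219846] 0.0008944163830276804
  cover x extent [0.52050434 0.64174777]
  block [(569.687744140625, -195.35498046875)
 (56.402774810791016, 150.73780822753906) 16.70462989807129]
  tin ((584.2509765625, 104.34610748291016), 32.5582275390625) 0.08351476077205307
side cover 1554 y=0.2618 x + 0.0085 ang 14.672850015273864 xr [0.54066853 0.64164967] 0.001389853475095716
  cover x extent [0.51973211 0.64064808]
  block [(568.9589233398438, -195.84400939941406)
 (52.42661666870117, 150.6066131591797) 16.60152816772461]
  tin ((583.485107421875, 103.42915344238281), 32.74201202392578) 0.08631134753883477
to [-0.5176 -0.3318  0.0929] turn 0.96
```

Units first: turns go in shares of 2 rad. So 0.97 rad / 2 = 0.485.

nudge_tcp --offsets '{"steps":[[-0.52, -0.33, 0, 0.485, 1], [-0.52, -0.33, 0, 0.485, 1], [-0.52, -0.33, 0, 0.485, 1], [-0.52, -0.33, 0, 0.485, 1], [-0.52, -0.33, 0, 0.485, 1], [-0.52, -0.33, 0, 0.485, 1], [-0.52, -0.33, 0, 0.485, 1], [-0.52, -0.33, 0, 0.485, 1], [-0.52, -0.33, 0, 0.485, 1], [-0.52, -0.33, 0, 0.485, 1], [-0.52, -0.33, 0, 0.485, 1], [-0.52, -0.33, 0, 0.485, 1], [-0.52, -0.33, 0, 0.485, 1], [-0.52, -0.33, 0, 0.485, 1], [-0.52, -0.33, 0, 0.485, 1], [-0.52, -0.33, 0, 0.485, 1], [-0.52, -0.33, 0, 0.485, 1], [-0.52, -0.33, 0, 0.485, 1], [-0.52, -0.33, 0, 0.485, 1], [-0.52, -0.33, 0, 0.485, 1]]}' --force 40

```text
t: 2.1
tcp_pos: [0.5881, 0.107, 0.2534]
tool_rot: [0.608, 0.794, 0.0, 0.0]
force: [0.1, 0.2, -0.8]
finger_gap: 1.0
gripper_force: 0.0
```

```bash
python3 - <<'E'
from h import *
p,W=snap("wrist"); cv2.imwrite("pics/w1.png",p[:,:,::-1])
P=W.reshape(-1,3); m=(np.hypot(P[:,0]-.585,P[:,1]-.105)<.045)&(P[:,2]>.079)&(P[:,2]<.09)
print(m.sum(),cv2.minEnclosingCircle((P[m][:,:2]*1000).astype(np.float32)) if m.any() else 0)
to([.584,.104,.068],np.radians(15.2)); print(manip.sense()["force"])
E
```

```text
3816 ((584.000244140625, 104.35832214355469), 30.918800354003906)
to [-0.0017 -0.0048  0.1854] turn -0.0009
[ 0.33472098 -0.18079698  0.42732857]
```

nudge_tcp --offsets '{"steps":[[-0.002, -0.005, 0.05, 0, 1], [-0.002, -0.005, 0.1, 0, 1], [-0.002, -0.005, 0.13, 0, 1], [-0.002, -0.005, 0.15, 0, 1], [-0.002, -0.005, 0.17, 0, 1], [-0.002, -0.005, 0.185, 0, 1], [-0.002, -0.005, 0.185, 0, 1], [-0.002, -0.005, 0.185, 0, 0], [-0.002, -0.005, 0.185, 0, 0], [-0.002, -0.005, 0.185, 0, 0], [-0.002, -0.005, 0.185, 0, 0], [-0.002, -0.005, 0.185, 0, 0], [-0.002, -0.005, 0.185, 0, 0], [-0.002, -0.005, 0.185, 0, 0]]}' --force 40

```text
t: 3.55
tcp_pos: [0.5847, 0.1033, 0.0696]
tool_rot: [0.608, 0.794, 0.001, 0.001]
force: [-0.0, 0.3, 5.2]
finger_gap: 0.71
gripper_force: 44.4
```

```bash
python3 - <<'E'
from h import *
to([.434,.040,.15],np.radians(15.2))
E
```

```text
to [-0.0219 -0.1619 -0.0808] turn -0.0013
```

nudge_tcp --offsets '{"steps":[[0, 0, -0.04, 0, 0], [0, 0, -0.07, 0, 0], [-0.005, -0.03, -0.07, 0, 0], [-0.01, -0.06, -0.07, 0, 0], [-0.015, -0.09, -0.07, 0, 0], [-0.02, -0.12, -0.07, 0, 0], [-0.022, -0.15, -0.07, 0, 0], [-0.022, -0.162, -0.07, 0, 0], [-0.022, -0.162, -0.07, 0, 0], [-0.022, -0.162, -0.05, 0, 0], [-0.022, -0.162, -0.03, 0, 0], [-0.022, -0.162, -0.015, 0, 0], [-0.022, -0.162, -0.01, 0, 0], [-0.022, -0.162, -0.01, 0, 0]]}'

```text
t: 4.95
tcp_pos: [0.4346, 0.0399, 0.0777]
tool_rot: [0.608, 0.794, 0.0, 0.0]
force: [-0.4, 1.0, -2.0]
finger_gap: 0.703
gripper_force: 45.5
```

```bash
python3 - <<'E'
from h import *
p,W=snap("scene"); cv2.imwrite("pics/s2.png",cv2.resize(p[130:310,280:460,::-1],None,fx=3,fy=3))
print(manip.sense()["tcp_pos"])
E
```

```text
[0.43450771 0.03990974 0.07820148]
```

View pics/s2.png

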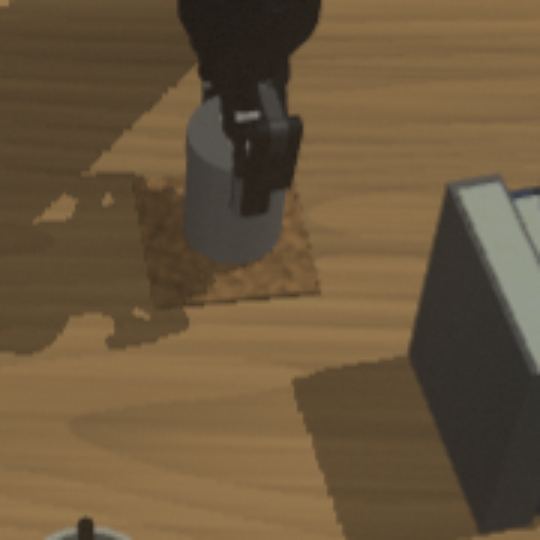

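The tin hangs just above the mat and is centred on it, with its foot at about crop (232,260) inside the mat. I'll lower it about 4 mm, release and rise.

nudge_tcp --offsets '{"steps":[[0, 0, 0.002, 0, 0], [0, 0, 0.004, 0, 0], [0, 0, 0.005, 0, 0], [0, 0, 0.005, 0, 0], [0, 0, 0.005, 0, 1], [0, 0, 0.005, 0, 1], [0, 0, 0.005, 0, 1], [0, 0, 0.005, 0, 1], [0, 0, -0.02, 0, 1], [0, 0, -0.06, 0, 1], [0, 0, -0.1, 0, 1], [0, 0, -0.13, 0, 1], [0, 0, -0.13, 0, 1]]}'

```text
t: 6.3
tcp_pos: [0.4357, 0.0395, 0.2119]
tool_rot: [0.608, 0.794, 0.002, 0.004]
force: [0.5, 0.0, 0.3]
finger_gap: 0.997
gripper_force: 0.0
```

```bash
python3 - <<'E'
from h import *
p,W=snap("scene"); P=W.reshape(-1,3)
m=(np.hypot(P[:,0]-.434,P[:,1]-.04)<.05)&(P[:,2]>.08)&(P[:,2]<.096)
print(cv2.minEnclosingCircle((P[m][:,:2]*1000).astype(np.float32)),np.median(P[m][:,2]),P[m][:,2].std())
to([.5675,-.1955,.2],np.radians(16.6))
E
```

```text
((433.15765380859375, 42.66679382324219), 33.22898483276367) 0.08803712356410726 0.0021330023115142456
to [-0.2618  0.067   0.011 ] turn -0.0256
```

To row units: -0.026 rad / 2 = -0.013.

nudge_tcp --offsets '{"steps":[[-0.262, 0.067, 0, -0.013, 1], [-0.262, 0.067, 0, -0.013, 1], [-0.262, 0.067, 0, -0.013, 1], [-0.262, 0.067, 0, -0.013, 1], [-0.262, 0.067, 0, -0.013, 1], [-0.262, 0.067, 0, -0.013, 1], [-0.262, 0.067, 0, -0.013, 1], [-0.262, 0.067, 0, -0.013, 1], [-0.262, 0.067, 0, -0.013, 1]]}'

```text
t: 7.25
tcp_pos: [0.5648, -0.1939, 0.207]
tool_rot: [0.597, 0.802, -0.0, -0.002]
force: [0.1, -0.4, 0.7]
finger_gap: 1.001
gripper_force: 0.0
```

```bash
python3 - <<'E'
from h import *
p,W=snap("wrist"); P=W.reshape(-1,3); cv2.imwrite("pics/w3.png",p[:,:,::-1])
m=(P[:,0]>.45)&(P[:,0]<.68)&(P[:,1]>-.3)&(P[:,1]<-.1)&(P[:,2]>.045)&(P[:,2]<.06)
print(m.sum(),cv2.minAreaRect((P[m][:,:2]*1000).astype(np.float32)),np.median(P[m][:,2]))
to([.5675,-.1955,.032],np.radians(16.6));print(manip.sense()["ft_torque"])
E
```

```text
10179 ((569.2288818359375, -196.394287109375), (50.09782028198242, 149.41424560546875), 17.016881942749023) 0.04968696722766161
to [-0.0027  0.0022  0.1754] turn 0.0015
[ 0.05173015  0.00730977 -0.01406843]
```

The wrist depth gives the block top as 50.1 x 149.4 mm at z = 0.0497, which matches its real size. The centre is (0.569, -0.196). I'll grip it in the middle and lift slightly to find the heavy end.

To row units: -0.005 rad / 2 = -0.0025.

nudge_tcp --offsets '{"steps":[[-0.004, 0.0035, 0.05, -0.0025, 1], [-0.004, 0.0035, 0.1, -0.0025, 1], [-0.004, 0.0035, 0.13, -0.0025, 1], [-0.004, 0.0035, 0.15, -0.0025, 1], [-0.004, 0.0035, 0.165, -0.0025, 1], [-0.004, 0.0035, 0.172, -0.0025, 1], [-0.004, 0.0035, 0.172, -0.0025, 1], [-0.004, 0.0035, 0.172, -0.0025, 0], [-0.004, 0.0035, 0.172, -0.0025, 0], [-0.004, 0.0035, 0.172, -0.0025, 0], [-0.004, 0.0035, 0.172, -0.0025, 0], [-0.004, 0.0035, 0.172, -0.0025, 0], [-0.004, 0.0035, 0.172, -0.0025, 0], [-0.004, 0.0035, 0.172, -0.0025, 0]]}' --force 60

```text
t: 8.7
tcp_pos: [0.5713, -0.1989, 0.0378]
tool_rot: [0.595, 0.803, -0.0, 0.001]
force: [-1.3, 0.3, 6.5]
finger_gap: 0.577
gripper_force: 64.0
```

```bash
python3 -c "
from h import *
s=manip.sense();print(s['force'],s['ft_torque'])"
```

```text
[-1.29241004  0.31055983  6.51143281] [-0.06837052  0.29977175  0.09867333]
```

nudge_tcp --offsets '{"steps":[[0, 0, -0.008, 0, 0], [0, 0, -0.015, 0, 0], [0, 0, -0.02, 0, 0], [0, 0, -0.02, 0, 0]]}'

```text
t: 9.1
tcp_pos: [0.5712, -0.1986, 0.0569]
tool_rot: [0.596, 0.803, 0.0, 0.001]
force: [0.4, -0.3, -6.2]
finger_gap: 0.577
gripper_force: 63.5
```

```bash
python3 - <<'E'
from h import *
s=manip.sense();R=Ro.from_quat(s["tool_rot"]).as_matrix();print(s['force'],s['ft_torque'],"tool frame",R.T@s['ft_torque'],"tool x",R[:,0])
p,W=snap("scene");P=W.reshape(-1,3)
c=np.array([.569,-.1964]);e=np.array([-np.sin(np.radians(17)),np.cos(np.radians(17))])
u=(P[:,:2]-c)@e; v=(P[:,:2]-c)@np.array([e[1],-e[0]])
for a,b in((-.07,-.045),(.045,.07)):
    m=(u>a)&(u<b)&(abs(v)<.015)&(P[:,2]>.03)&(P[:,2]<.11); print((a,b),m.sum(),np.median(P[m][:,2]))
E
```

```text
[ 0.39679689 -0.34251542 -6.21651158] [-0.26096981 -0.09072265  0.00611715] tool frame [-0.010943   -0.27606712 -0.00636053] tool x [-2.90711656e-01  9.56810271e-01 -9.15750372e-04]
(-0.07, -0.045) 246 0.06808659192839238
(0.045, 0.07) 231 0.06767119173812128
```

It held level. The weight is 6.2 N and the moment is (-0.26, -0.09). That puts the centre of mass about 44 mm from the TCP towards tool +x (the +y end), so the +y end is heavy. I'll set it down and regrip near the light (-y) end with a light grip so it can pivot heavy end down.

nudge_tcp --offsets '{"steps":[[0, 0, 0.01, 0, 0], [0, 0, 0.018, 0, 0], [0, 0, 0.02, 0, 0], [0, 0, 0.02, 0, 0], [0, 0, 0.02, 0, 1], [0, 0, 0.02, 0, 1], [0, 0, 0.02, 0, 1], [0, 0, 0.02, 0, 1], [-0.02, 0, 0.02, 0, 1], [-0.047, 0, 0.02, 0, 1], [-0.047, 0, 0.03, 0, 1], [-0.047, 0, 0.03, 0, 1], [-0.047, 0, 0.03, 0, 0], [-0.047, 0, 0.03, 0, 0], [-0.047, 0, 0.03, 0, 0], [-0.047, 0, 0.03, 0, 0], [-0.047, 0, 0.03, 0, 0], [-0.047, 0, 0.03, 0, 0], [-0.047, 0, 0.03, 0, 0]]}' --force 20

```text
t: 11.05
tcp_pos: [0.5841, -0.2425, 0.0264]
tool_rot: [0.595, 0.803, 0.0, -0.001]
force: [-1.1, 4.5, 1.5]
finger_gap: 0.587
gripper_force: 22.0
```

nudge_tcp --offsets '{"steps":[[0, 0, -0.01, 0, 0], [0, 0, -0.02, 0, 0], [0, 0, -0.03, 0, 0], [0, 0, -0.03, 0, 0]]}'

```text
t: 11.45
tcp_pos: [0.5856, -0.2446, 0.0584]
tool_rot: [0.595, 0.803, -0.0, 0.002]
force: [1.0, -2.1, -0.2]
finger_gap: 0.579
gripper_force: 22.2
```

```bash
python3 - <<'E'
from h import *
s=manip.sense();R=Ro.from_quat(s["tool_rot"]).as_matrix();print(s['force'],"tool frame",R.T@s['ft_torque'])
p,W=snap("side"); cv2.imwrite("pics/d4.png",cv2.resize(p[180:360,260:500,::-1],None,fx=3,fy=3))
E
```

```text
[ 0.96073006 -2.08419939 -0.24892444] tool frame [ 0.1049673  -0.21206258 -0.06295512]
```

View pics/d4.png

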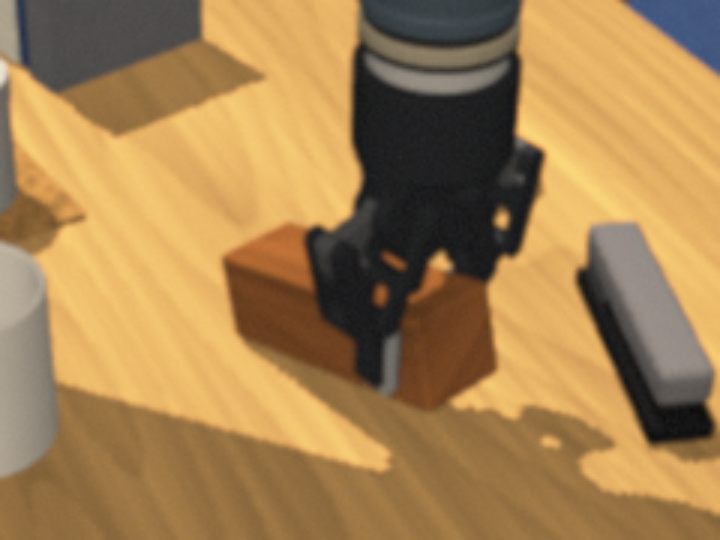

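The view shows the light end raised (crop 430,350) with the heavy end resting on the desk (240,310). The wrist carries almost nothing, so the weight sits at the far end, as inferred. I'll continue along the arc so it stands or hangs heavy end down.

nudge_tcp --offsets '{"steps":[[0.007, 0, -0.01, 0, 0], [0.015, 0, -0.02, 0, 0], [0.025, 0, -0.03, 0, 0], [0.035, 0, -0.037, 0, 0], [0.045, 0, -0.043, 0, 0], [0.055, 0, -0.048, 0, 0], [0.065, 0, -0.056, 0, 0], [0.075, 0, -0.065, 0, 0], [0.08, 0, -0.08, 0, 0], [0.08, 0, -0.095, 0, 0], [0.08, 0, -0.11, 0, 0], [0.08, 0, -0.11, 0, 0], [0.08, 0, -0.11, 0, 0]]}'

```text
t: 12.8
tcp_pos: [0.5614, -0.167, 0.167]
tool_rot: [0.596, 0.803, 0.0, 0.001]
force: [0.6, 0.6, -7.0]
finger_gap: 0.579
gripper_force: 22.1
```

```bash
python3 - <<'E'
from h import *
s=manip.sense();R=Ro.from_quat(s["tool_rot"]).as_matrix();print(s['force'],"tool frame",R.T@s['ft_torque'])
p,W=snap("side"); cv2.imwrite("pics/d5.png",cv2.resize(p[150:360,240:500,::-1],None,fx=2.8,fy=2.8))
E
```

```text
[ 0.55254104  0.59294966 -7.04114653] tool frame [-0.00118755 -0.26946457 -0.04631081]
```

View pics/d5.png

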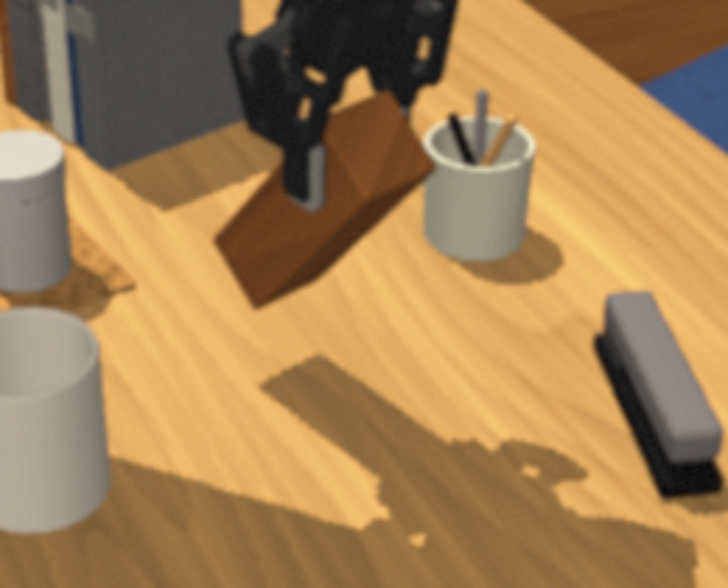

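The block hangs tilted about 45°, heavy end down, held by pad friction. I'll lower it until its foot is just off the desk and ease the grip so it finishes swinging.

nudge_tcp --offsets '{"steps":[[0, 0, 0.02, 0, 0], [0, 0, 0.04, 0, 0], [0, 0, 0.05, 0, 0], [0, 0, 0.05, 0, 0], [0, 0, 0.05, 0, 0.57], [0, 0, 0.05, 0, 0.57], [0, 0, 0.05, 0, 0.57]]}'

```text
t: 13.55
tcp_pos: [0.5614, -0.1669, 0.1164]
tool_rot: [0.596, 0.803, 0.0, 0.0]
force: [-0.7, -1.3, -4.1]
finger_gap: 0.58
gripper_force: 23.5
```

```bash
python3 -c "
from h import *
s=manip.sense();R=Ro.from_quat(s['tool_rot']).as_matrix();print(s['force'],'tool frame',R.T@s['ft_torque'])"
```

```text
[-0.65255365 -1.2741205  -4.12121365] tool frame [ 0.10865342 -0.50338011 -0.02212135]
```

nudge_tcp --offsets '{"steps":[[0, 0, 0, 0, 0.58], [0, 0, 0, 0, 0.58], [0, 0, 0, 0, 0.585], [0, 0, 0, 0, 0.585]]}'

```text
t: 13.95
tcp_pos: [0.561, -0.1665, 0.1164]
tool_rot: [0.596, 0.803, 0.0, -0.0]
force: [-0.3, -0.7, -1.8]
finger_gap: 0.587
gripper_force: 5.6
```

```bash
python3 - <<'E'
from h import *
s=manip.sense();R=Ro.from_quat(s['tool_rot']).as_matrix();print(s['force'],'tool frame',R.T@s['ft_torque'])
p,W=snap("side"); cv2.imwrite("pics/d6.png",cv2.resize(p[150:360,240:500,::-1],None,fx=2.8,fy=2.8))
E
```

```text
[-0.2841325  -0.71989215 -1.78400966] tool frame [ 0.09185886 -0.05716375 -0.08489344]
```

View pics/d6.png

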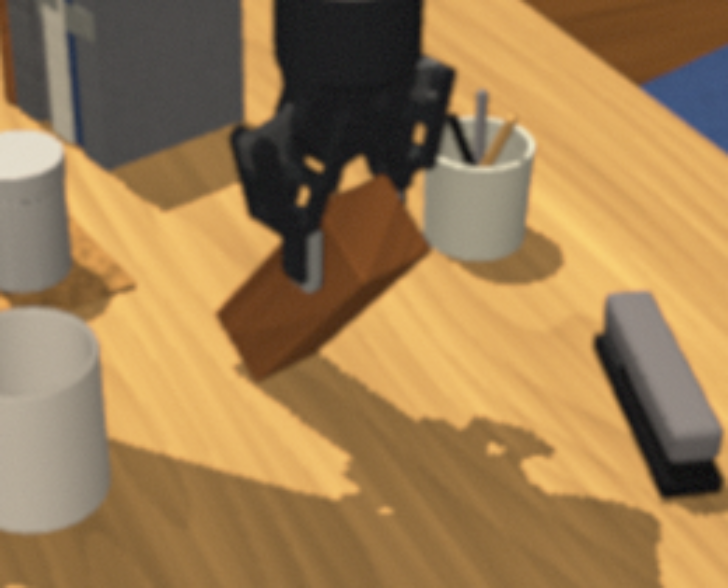

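nudge_tcp --offsets '{"steps":[[0.01, 0, -0.004, 0, 0.585], [0.02, 0, -0.008, 0, 0.585], [0.03, 0, -0.012, 0, 0.585], [0.04, 0, -0.014, 0, 0.585], [0.045, 0, -0.015, 0, 0.585], [0.045, 0, -0.015, 0, 0.585], [0.045, 0, -0.015, 0, 0.585]]}'

```text
t: 14.7
tcp_pos: [0.548, -0.1236, 0.1316]
tool_rot: [0.595, 0.803, -0.0, -0.0]
force: [-2.0, 0.4, 0.9]
finger_gap: 0.589
gripper_force: 4.9
```

```bash
python3 - <<'E'
from h import *
s=manip.sense();R=Ro.from_quat(s['tool_rot']).as_matrix();print(s['force'],'tool frame',R.T@s['ft_torque'])
for n in("side","scene"):
    p,W=snap(n); P=W.reshape(-1,3)
    d=P-s["tcp_pos"]; e=R[:,0]; u=d@e; v=d@R[:,1]; z=P[:,2]
    m=(abs(v)<.035)&(abs(u)<.13)&(z>.004)&(z<.19)
    c=p.reshape(-1,3).astype(int); m&=(c[:,0]>c[:,2]*1.6)&(c[:,0]<170)
    print(n,m.sum())
    for zz in np.arange(.0,.16,.02):
        k=m&(z>=zz)&(z<zz+.02)
        if k.sum()>5: print("  z%.2f"%zz,"u",np.percentile(u[k],[3,97]).round(3),"v",np.percentile(v[k],[3,97]).round(3))
E
```

```text
[-2.02813502  0.36065654  0.93015586] tool frame [ 0.37303631  0.23617121 -0.05365781]
side 3247
  z0.00 u [-0.096  0.038] v [-0.026  0.021]
  z0.02 u [-0.008  0.041] v [-0.026  0.019]
  z0.04 u [-0.014  0.036] v [-0.026  0.019]
  z0.06 u [-0.021  0.029] v [-0.026  0.018]
  z0.08 u [-0.027  0.023] v [-0.026  0.019]
  z0.10 u [-0.033  0.016] v [-0.026  0.02 ]
  z0.12 u [-0.039 -0.011] v [-0.025  0.02 ]
  z0.14 u [-0.04   0.002] v [-0.025  0.024]
scene 2078
  z0.00 u [0.001 0.05 ] v [-0.001  0.027]
  z0.02 u [-0.005  0.047] v [-0.013  0.027]
  z0.04 u [-0.01   0.042] v [-0.015  0.027]
  z0.06 u [-0.016  0.035] v [-0.013  0.027]
  z0.08 u [-0.023  0.029] v [-0.013  0.028]
  z0.10 u [-0.029  0.024] v [0.001 0.028]
  z0.12 u [-0.037 -0.011] v [0.021 0.026]
  z0.14 u [-0.039 -0.012] v [-0.021  0.025]
```

The fit across heights shows the block standing on its lower edge, heavy end down, leaning only about 17° (it tips at about 31°). I'll follow the arc to upright with the light grip.

nudge_tcp --offsets '{"steps":[[0.008, 0, 0, 0, 0.585], [0.016, 0, 0.001, 0, 0.585], [0.024, 0, 0.003, 0, 0.585], [0.03, 0, 0.004, 0, 0.585], [0.036, 0, 0.005, 0, 0.585], [0.036, 0, 0.005, 0, 0.585], [0.036, 0, 0.005, 0, 0.585]]}'

```text
t: 15.5
tcp_pos: [0.5374, -0.0888, 0.1262]
tool_rot: [0.596, 0.803, 0.0, -0.001]
force: [-3.2, 0.5, 2.0]
finger_gap: 0.584
gripper_force: 4.0
```

```bash
cat > m.py <<'E'
from h import *
s=manip.sense();R=Ro.from_quat(s['tool_rot']).as_matrix();print(s['force'],'tool frame',R.T@s['ft_torque'])
for n in("side","scene"):
    p,W=snap(n); P=W.reshape(-1,3)
    d=P-s["tcp_pos"]; e=R[:,0]; u=d@e; v=d@R[:,1]; z=P[:,2]
    m=(abs(v)<.035)&(abs(u)<.07)&(z>.004)&(z<.19)
    c=p.reshape(-1,3).astype(int); m&=(c[:,0]>c[:,2]*1.6)&(c[:,0]<170)
    for zz in np.arange(.02,.18,.02):
        k=m&(z>=zz)&(z<zz+.02)
        if k.sum()>5: print(n,"  z%.2f"%zz,"u",np.percentile(u[k],[3,97]).round(3),"v",np.percentile(v[k],[3,97]).round(3))
E
python3 m.py
```

```text
[-3.18995289  0.4505602   2.02977035] tool frame [0.40667239 0.37344244 0.09724232]
side   z0.02 u [-0.035  0.011] v [-0.026  0.021]
side   z0.04 u [-0.035  0.01 ] v [-0.026  0.02 ]
side   z0.06 u [-0.036  0.009] v [-0.026  0.02 ]
side   z0.08 u [-0.036  0.01 ] v [-0.025  0.019]
side   z0.10 u [-0.037 -0.007] v [-0.026  0.02 ]
side   z0.12 u [-0.037 -0.011] v [-0.025  0.021]
side   z0.14 u [-0.037  0.006] v [-0.025  0.027]
side   z0.16 u [-0.017  0.01 ] v [-0.025  0.025]
scene   z0.02 u [-0.034  0.014] v [-0.004  0.027]
scene   z0.04 u [-0.034  0.013] v [-0.004  0.027]
scene   z0.06 u [-0.035  0.013] v [-0.005  0.027]
scene   z0.08 u [-0.035  0.013] v [-0.002  0.027]
scene   z0.10 u [-0.035 -0.01 ] v [-0.011  0.027]
scene   z0.12 u [-0.036 -0.012] v [-0.009  0.027]
scene   z0.14 u [-0.035 -0.011] v [-0.021  0.026]
scene   z0.16 u [-0.017  0.007] v [0.016 0.024]
```

It is now upright to within about 1° on its heavy end, with its centre 11.5 mm behind the TCP. I'll open, recentre, grip firmly and lift it a little.

nudge_tcp --offsets '{"steps":[[0, 0, 0, 0, 0.8], [0, 0, 0, 0, 1], [0, 0, 0, 0, 1], [-0.012, 0, 0, 0, 1], [-0.012, 0, 0, 0, 1], [-0.012, 0, 0, 0, 0], [-0.012, 0, 0, 0, 0], [-0.012, 0, 0, 0, 0], [-0.012, 0, 0, 0, 0], [-0.012, 0, 0, 0, 0], [-0.012, 0, 0, 0, 0], [-0.012, 0, -0.01, 0, 0], [-0.012, 0, -0.02, 0, 0], [-0.012, 0, -0.02, 0, 0]]}' --force 60

```text
t: 17.0
tcp_pos: [0.542, -0.1009, 0.1475]
tool_rot: [0.595, 0.803, 0.0, 0.001]
force: [0.9, 0.1, -5.7]
finger_gap: 0.579
gripper_force: 63.9
```

```bash
python3 m.py
python3 - <<'E'
from h import *
p,W=snap("scene");P=W.reshape(-1,3)
m=(np.hypot(P[:,0]-.434,P[:,1]-.04)<.05)&(P[:,2]>.08)&(P[:,2]<.096)
print("tin",P[m][:,:2].mean(0))
# cover re-measure, occlusion free
for n in("scene","side"):
    P=snap(n)[1].reshape(-1,3)
    q0=(P[:,1]-.2685*P[:,0]-.0043)*.966; m=(abs(q0)<.006)&(P[:,2]>.02)&(P[:,2]<.146)&(P[:,0]>.48)&(P[:,0]<.72)
    k=np.polyfit(P[m][:,0],P[m][:,1],1); xs=np.percentile(P[m][:,0],[.3,99.7]); print(n,m.sum(),k,np.degrees(np.arctan(k[0])),xs,np.polyval(k,xs.mean()))
a=np.radians(15.1); to([.581+.0305*np.sin(a),.160-.0305*np.cos(a),.146],a)
E
```

```text
[ 0.92122769  0.08203256 -5.70103115] tool frame [-0.06052005 -0.05224112 -0.07271922]
side   z0.02 u [-0.022  0.023] v [-0.025  0.02 ]
side   z0.04 u [-0.022  0.025] v [-0.026  0.02 ]
side   z0.06 u [-0.022  0.024] v [-0.025  0.02 ]
side   z0.08 u [-0.022  0.024] v [-0.025  0.02 ]
side   z0.10 u [-0.022  0.024] v [-0.025  0.02 ]
side   z0.12 u [-0.022  0.024] v [-0.025  0.02 ]
side   z0.14 u [-0.022 -0.011] v [-0.025  0.023]
side   z0.16 u [-0.022  0.011] v [-0.025  0.027]
scene   z0.02 u [-0.02   0.027] v [-0.009  0.026]
scene   z0.04 u [-0.02   0.028] v [-0.003  0.027]
scene   z0.06 u [-0.02   0.027] v [-0.007  0.027]
scene   z0.08 u [-0.02   0.027] v [-0.009  0.027]
scene   z0.10 u [-0.02   0.028] v [-0.006  0.027]
scene   z0.12 u [-0.02   0.027] v [-0.013  0.027]
scene   z0.14 u [-0.02   0.028] v [-0.016  0.026]
scene   z0.16 u [-0.02   0.029] v [-0.021  0.025]
tin [0.43605972 0.0416344 ]
scene 2288 [ 2.75713322e-01 -9.23012819e-06] 15.41424115615843 [0.51948524 0.6422111 ] 0.16013834821356177
side 1561 [0.25733257 0.01102682] 14.430968483160587 [0.51828763 0.62687376] 0.15837048322431885
to [ 0.2072  0.1133 -0.    ] turn 0.0315
```

To row units: 0.03 rad / 2 = 0.015.

nudge_tcp --offsets '{"steps":[[0.03, 0.02, 0, 0.005, 0], [0.06, 0.05, 0, 0.01, 0], [0.09, 0.08, 0, 0.015, 0], [0.12, 0.105, 0, 0.0155, 0], [0.15, 0.113, 0, 0.0155, 0], [0.175, 0.113, 0, 0.0155, 0], [0.19, 0.113, 0, 0.0155, 0], [0.19, 0.113, 0, 0.0155, 0], [0.19, 0.113, 0, 0.0155, 0], [0.19, 0.113, 0, 0.0155, 0]]}'

```text
t: 18.25
tcp_pos: [0.5946, 0.1125, 0.1463]
tool_rot: [0.608, 0.794, -0.0, 0.0]
force: [-0.5, 0.8, -5.2]
finger_gap: 0.581
gripper_force: 65.4
```

```bash
python3 m.py
python3 - <<'E'
from h import *
a=np.radians(15.0); to([.581+.0315*np.sin(a),.160-.0315*np.cos(a),.1275],a)
p=snap("wrist")[0]; p2=snap("scene")[0]; p3=snap("side")[0]
cv2.imwrite("pics/f7.png",cv2.resize(np.hstack([p2[130:330,320:570],p3[80:280,180:430]])[:,:,::-1],None,fx=1.6,fy=1.6))
E
```

```text
[-0.50686269  0.80334005 -5.17892544] tool frame [-6.22616621e-05 -2.22087208e-02 -1.00079415e-02]
side   z0.02 u [-0.024  0.023] v [-0.025  0.021]
side   z0.04 u [-0.024  0.022] v [-0.026  0.021]
side   z0.06 u [-0.024  0.023] v [-0.025  0.022]
side   z0.08 u [-0.024  0.023] v [-0.025  0.023]
side   z0.10 u [-0.023  0.023] v [-0.025  0.021]
side   z0.12 u [-0.023  0.015] v [-0.025  0.022]
side   z0.14 u [-0.023 -0.012] v [-0.025  0.023]
side   z0.16 u [-0.022  0.009] v [-0.025  0.025]
scene   z0.02 u [-0.023  0.023] v [-0.016  0.026]
scene   z0.04 u [-0.023  0.024] v [-0.018  0.026]
scene   z0.06 u [-0.023  0.024] v [-0.017  0.026]
scene   z0.08 u [-0.022  0.024] v [-0.017  0.027]
scene   z0.10 u [-0.022  0.025] v [-0.017  0.027]
scene   z0.12 u [-0.022  0.023] v [-0.02   0.027]
scene   z0.14 u [-0.021 -0.012] v [-0.021  0.026]
scene   z0.16 u [-0.021  0.002] v [-0.023  0.025]
to [ 0.0179 -0.0008  0.0189] turn 0.0005
```

View pics/f7.png

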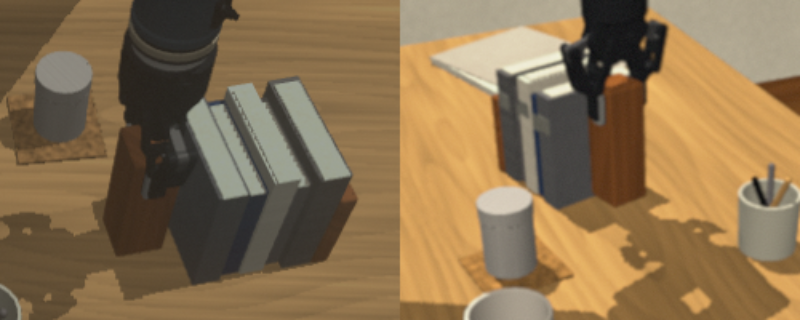

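The block hangs upright, facing the cover with a gap of about 25 mm, and the tin stands within the mat. Now I'll close the gap, lower it, release and rise.

nudge_tcp --offsets '{"steps":[[0.01, 0, 0, 0, 0], [0.018, 0, 0, 0, 0], [0.018, 0, 0.006, 0, 0], [0.018, 0, 0.012, 0, 0], [0.018, 0, 0.016, 0, 0], [0.018, 0, 0.018, 0, 0], [0.018, 0, 0.02, 0, 0], [0.018, 0, 0.021, 0, 0], [0.018, 0, 0.021, 0, 0], [0.018, 0, 0.021, 0, 0]]}'

```text
t: 19.5
tcp_pos: [0.5888, 0.1311, 0.1267]
tool_rot: [0.608, 0.794, -0.0, -0.0]
force: [-3.9, -0.7, 5.3]
finger_gap: 0.579
gripper_force: 66.5
```

```bash
python3 m.py | head -8
```

```text
[-3.90465775 -0.73442728  5.27905651] tool frame [ 0.87999592  0.17947747 -0.11382635]
side   z0.02 u [-0.024  0.022] v [-0.026  0.022]
side   z0.04 u [-0.024  0.023] v [-0.026  0.022]
side   z0.06 u [-0.024  0.023] v [-0.025  0.022]
side   z0.08 u [-0.023  0.023] v [-0.025  0.022]
side   z0.10 u [-0.023  0.014] v [-0.026  0.023]
side   z0.12 u [-0.023 -0.011] v [-0.025  0.025]
side   z0.14 u [-0.022  0.02 ] v [-0.024  0.028]
```

It is on the desk: the upward force is 5 N and the height matches. Releasing now.

nudge_tcp --offsets '{"steps":[[0, 0, 0, 0, 0.7], [0, 0, 0, 0, 0.9], [0, 0, 0, 0, 1], [0, 0, 0, 0, 1], [0, 0, -0.02, 0, 1], [0, 0, -0.05, 0, 1], [0, 0, -0.08, 0, 1], [0, 0, -0.11, 0, 1], [0, 0, -0.14, 0, 1], [0, 0, -0.14, 0, 1], [0, 0, -0.14, 0, 1]]}'

```text
t: 20.7
tcp_pos: [0.5896, 0.1312, 0.2658]
tool_rot: [0.608, 0.794, 0.001, 0.001]
force: [-0.0, -0.3, -0.9]
finger_gap: 0.998
gripper_force: 0.0
```

```bash
python3 - <<'E'
from h import *
R=Ro.from_quat(manip.sense()['tool_rot']).as_matrix();c=np.array([.581,.160])
a=np.radians(15);ex=np.array([np.cos(a),np.sin(a)]);ey=np.array([-ex[1],ex[0]])
for n in("scene","side","wrist"):
    p,W=snap(n);P=W.reshape(-1,3);x=(P[:,:2]-c)@ex;y=(P[:,:2]-c)@ey
    col=p.reshape(-1,3).astype(int)
    m=(abs(x)<.06)&(y<-.0025)&(y>-.08)&(P[:,2]>.02)&(P[:,2]<.17)&(col[:,0]>col[:,2]*1.4)
    t=m&(P[:,2]>.143)&(P[:,2]<.157)
    print(n,m.sum(),"x",np.percentile(x[m],[1,99]).round(3),"y",np.percentile(y[m],[1,99]).round(3),t.sum(), "top",(cv2.minAreaRect((np.c_[x,y][t]*1000).astype(np.float32)),np.median(P[t][:,2])) if t.sum()>20 else 0)
    if n!="wrist":
        m=(np.hypot(P[:,0]-.434,P[:,1]-.04)<.05)&(P[:,2]>.08)&(P[:,2]<.096); print(" tin",P[m].mean(0))
        for k,q in(("mug",(.382,-.161,.083,.096)),("pot",(.721,-.034,.062,.076)),("stap",(.72,-.2465,.03,.05))):
            m=(np.hypot(P[:,0]-q[0],P[:,1]-q[1])<.09)&(P[:,2]>q[2])&(P[:,2]<q[3]); print(" ",k,cv2.minAreaRect((P[m][:,:2]*1000).astype(np.float32))[0])
    if n=="scene": cv2.imwrite("pics/g8.png",p[:,:,::-1])
E
```

```text
scene 2901 x [-0.023  0.027] y [-0.053 -0.005] 958 top (((-0.0010585784912109375, -28.539827346801758), (53.212921142578125, 51.630470275878906), 1.2948216199874878), np.float64(0.14906753910250808))
 tin [0.43608225 0.04165039 0.08775548]
  mug (381.89337158203125, -160.5706329345703)
  pot (720.9336547851562, -34.0098876953125)
  stap (719.8999633789062, -246.90716552734375)
side 2348 x [-0.026  0.024] y [-0.055 -0.005] 409 top (((0.5573577880859375, -29.657690048217773), (52.582481384277344, 53.49192810058594), 88.76417541503906), np.float64(0.15170006061517488))
 tin [0.43129686 0.03477099 0.08915645]
  mug (381.6087341308594, -162.0794677734375)
  pot (720.2159423828125, -34.85801315307617)
  stap (717.8365478515625, -247.90194702148438)
wrist 4658 x [-0.025  0.024] y [-0.052 -0.004] 4595 top (((-0.6620140075683594, -28.37706756591797), (50.03548812866211, 49.9958381652832), 0.17838452756404877), np.float64(0.1496192123746687))
```

View pics/g8.png

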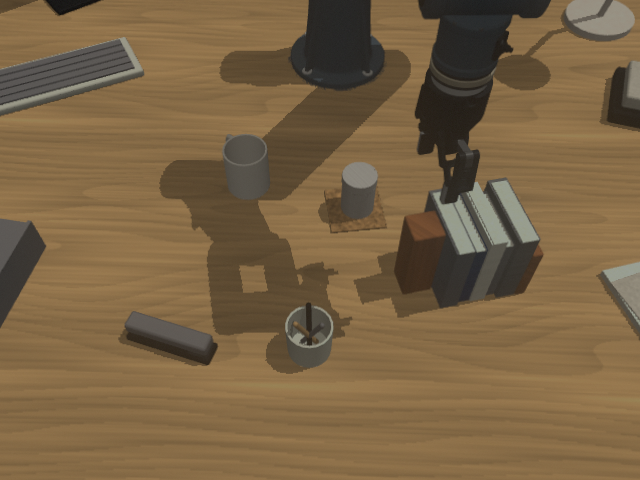

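The block stands upright at about (420,252), flat against the end book. Its centre is 28.5 mm out and on the middle of the cover, with a yaw error of about 0.2°. The tin is upright on the mat (359,190), and the mug, stapler and pen pot have not moved.

```bash
python3 -c "
from station import manip, ticket, snapshot
print(ticket.sign_off())"
```

```text
the job is handed in; nothing more can be done
None
```

I handed the job in at about 21 s of robot time, though no verdict was printed: the tin is upright on the mat, the bookend stands on its heavy end mid-cover about 3.5 mm from the end book, and the mug, stapler and pen pot have not moved.

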